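# Switch off the loop-handled bench isolator

### The arm

A 6-joint arm with a two-finger parallel gripper is mounted at the origin on a cart in front of the work surface, level with it; the furniture and walls round the work are solid. World frame = base frame: x ahead of the robot, y to its left, z up, the work surface at z = 0. Lengths are in mm, angles in rad, forces in N, time in s.
With the tool pointing down it reaches from about 275 to 750 mm from the base axis. Payload 10.2 kg.
Tool frame: the origin (TCP) lies midway between the tips of the shut fingers; the grasp point (between the pads) lies 19 mm behind it; z points along the fingers, y is the line along which they close (so a half turn about z gives the same grasp; the last joint's range is limited). The gripper opens to 85 mm and grips with 20 to 120 N. Pads are 22 mm wide; open, the fingers measure 114 mm over their backs; the gripper's body (76 mm by 85 mm) begins 54 mm behind the grasp point. The pads swing forward as they close: fully open they stand 13 mm farther back than shut.
Start: joints at [-1.465, 0.313, 1.498, -0, 1.331, -0.223], TCP at [169.514, -496.887, 231.294] pointing down, gripper open.
Joint ranges: [-2.94, 2.94], [-0.97, 2.17], [0.19, 2.56], [-1.23, 4.37], [0.02, 3.11], [-2.88, 2.88]. Speed limits (rad/s): [2.39, 2.39, 3.01, 3.14, 3.14, 3.14].

### API

Orientations are given as a unit quaternion [w, x, y, z].
In Python, from rig import ctrl gives the robot as it stands.
- The arm moves only by the tool send_rows, never from a script. Its argument "targets" is a list of rows, each a list of 7 numbers: the closure, from -1 (fully open) to 1 (shut), so that 0 is half open, then the shift along the tool's x, y, z in m, then the turn, a rotation vector about the tool's x, y, z in rad. In form: [[claw, dx, dy, dz, ax, ay, az], ...]. A call has exactly 10 rows; each row shifts and turns the commanded pose from where the row before left it, along the tool's axes as they then stand; what a row does not reach is not made up. A row lasts 1/8 s, in which the tool goes at most 62.5 mm and 10.7 degrees, less where a joint would pass 70% of its speed; a pose out of reach is approached as far as the arm can. A call with a gripper value outside its range is refused whole. The fingers move at their own pace and stop on an object; "squeeze" is the grip in N (left out, the last holds). Time passes only in rows, so rows that do not move let the fingers close, or fill a call up. It gives the time, the measured TCP pose, the force, the opening and the grip force at its end, in the units of the state.
- ctrl.sense(): the state, without advancing time (a new reading comes with each control period).
- ctrl.capture(name): name is "scene" or "top" or "wrist"; returns a dict with "img" (420x560x3 uint8, red, green, blue), "camera_matrix" (3x3 intrinsics, pixels), "R" (3x3) and "t" (3): a world point X has camera coordinates R X + t. Camera axes: x right, y down, z forward; pixel columns grow to the right and rows downward; lengths in mm; the calibration is good to about 2 mm. A picture is of the moment at which its call begins. There is no depth.
- ctrl.finish_job(): hands the job in; it is judged then, once.
Trained networks look in a picture, given as the dict that the camera call returned (one of the last four; its "shot" number tells which), for a name from the list of things; names that differ only in an ending like _2 or _b are one class to them, and where a whole thing is asked for, a point or a joint stands for the part that bears it (a point fixed in the world has none). Each returns a list of dicts, best first, with "score" (0 to 1); they miss things now and then, are a little off and sometimes report something else, mostly with a low value. They report only what shows in the picture. A call takes as long as a camera call.
- ctrl.boxes_of(query, picture): "extent" ([left, top, width, height] in pixels, round what is visible of it).
- ctrl.landmark_of(query, picture): "point" ([column, row] in pixels: a listed point, or the origin of a listed thing).
The state is a dict: "time_s": time; "joints": joint angles; "dq": joint speeds; "tau": joint torques, N m; "eef_pos": TCP position; "ee_rot": TCP orientation; "force": force on the tool from outside, world axes, zero at the start; "wrist_torque": the same for the moment, N m; "grip_width": opening from 0.0 (shut) to 1.0 (fully open); "grip_force": force on a finger pad.
Only numpy, scipy, OpenCV 4.12 (cv2) and the standard library are available. Lean on these libraries where they do the work, as an engineer would, in place of code of your own. Each camera call takes 0.05 s, during which the arm holds its last target. There are 200 camera calls.

### The job

The gel run is over: switch off the isolator whose handle is a wide loop (two arms and a crossbar) by throwing its handle right over, from the on side (marked with a raised bar) into its detent on the off side (marked with a raised ring). Leave the other isolator, the one with a single stick lever, switched on.

Things in the scene. Friction and masses are not known exactly. Their poses are not given: they have to be found in the camera images.
- loop_isolator: Isolator to switch off: grey housing fixed to the bench, 72 (x) x 100 (y) x 45 mm high, black sockets on its front (-x). Origin: centre of its underside; z up. Handle swings in its y-z plane about a pivot 52 mm above the origin. Raised bar (on) at the +y end of the top, raised ring (off) at -y. Handle: two arms 44 mm apart and a black crossbar along x, 14 mm thick, 60 long, 85 mm from the pivot.
- loop_handle (a joint): Loop handle angle q, rad: 0 = on (leans 0.65 towards the housing's +y), 0.65 upright, 1.30 = off (leans to -y). Bar centre in the housing's frame: y = 85 sin(0.65-q), z = 52 + 85 cos(0.65-q) mm (y +51, z 120 when on; y -51 when off). It is weighted (about 0.2 kg), so rests at either stop: 1 to 2 N at the bar moves it, past upright it falls over by itself, before upright it falls back.
- stick_isolator: The other isolator, to be left on: the same housing (72 x 100 x 45 mm, origin at the centre of its underside, same axes and marks), but its handle is one single 8 mm steel stick with an 18 mm black grip, ending 95 mm from the pivot. Clear gel tanks (lid tops at 92 to 103 mm) stand close behind both isolators (+x side).
- stick_handle (a joint): Angle of the stick lever, rad: 0 = on (leaning towards its housing's +y), 1.30 = off; weighted alike. It starts at on and must stay there.

How it is judged (in metres and radians):
At the end, for the whole second after the job is handed in: The loop handle rests in its off detent (within 10 degrees of the off stop) and the stick lever is still in its on detent (within 10 degrees of the on stop) (value of joint loop_handle above 1.12 rad and value of joint stick_handle below 0.18 rad); the robot touches nothing.
It fails at once if the stick lever was thrown towards off (past 20 degrees) (value of joint stick_handle above 0.35 rad).
It also fails if it takes over 26 s, if anything falls off the work surface, if the arm or the gripper's body presses on something with over 40 N, if the wrist force passes 120 N, or if a joint passes its speed limit or range.

## Working session

There is one attempt and no reset: what is moved stays moved. The work goes in short steps, Python scripts to look and compute and a tool call to move; the robot and the scene stay as the last step left them, time stands still between calls to the robot, and variables do not carry over. Pictures are saved under pics/ and viewed, at most 10 in all, crops included, and the job is handed in when it is done.

Besides the shell and the picture viewer there is one more tool, called after "Request:" by a JSON object that holds its "op" and its "data". send_rows: Moves the arm, as the interface text tells. Its arguments: {"type":"object","properties":{"targets":{"type":"array"},"squeeze":{"type":"number"}},"required":["targets"]}

```bash
mkdir -p pics; cat > h.py <<'E'
import numpy as np, cv2
from rig import ctrl
def ray(p,px):
    d=np.linalg.inv(p["camera_matrix"])@[px[0],px[1],1]; R=np.array(p["R"]);return -R.T@np.array(p["t"]),R.T@d
def atz(p,px,z):
    c,d=ray(p,px);return c+d*(z-c[2])/d[2]
def tri(obs):
    A=0;b=0
    for p,px in obs:
        c,d=ray(p,px);d=d/np.linalg.norm(d);M=np.eye(3)-np.outer(d,d);A=A+M;b=b+M@c
    return np.linalg.solve(A,b)
def proj(p,X):
    v=p["camera_matrix"]@(np.array(p["R"])@X+np.array(p["t"]));return v[:2]/v[2]
E
python3 - <<'E'
from h import *
P={n:ctrl.capture(n) for n in("scene","top")}
for n,p in P.items():
    cv2.imwrite(f"pics/{n}0.png",p["img"][:,:,::-1])
    for q in("loop_isolator","stick_isolator"):
        for l in ctrl.landmark_of(q,p)[:2]: print(n,q,np.round(l["point"],1),round(l["score"],2),np.round(atz(p,l["point"],0)))
    for q in("loop_isolator","stick_isolator","loop_handle","stick_handle"):
        print(n,q,[(np.round(b["extent"]),round(b["score"],2)) for b in ctrl.boxes_of(q,p)[:2]])
import cv2
cv2.imwrite("pics/both.png",np.hstack([cv2.resize(P[n]["img"],(560,420)) for n in P])[:,:,::-1])
print(ctrl.sense())
E
```

```text
scene loop_isolator [219.1 288. ] 0.7 [472. 113.   0.]
scene stick_isolator [338.2 204.8] 0.63 [ 481. -214.    0.]
scene loop_isolator [(array([173., 246.,  77.,  64.]), 0.56)]
scene stick_isolator [(array([312., 165.,  50.,  53.]), 0.56)]
scene loop_handle [(array([171., 240.,  52.,  40.]), 0.91)]
scene stick_handle [(array([323., 163.,  26.,  29.]), 0.81)]
top loop_isolator [211.6 219.4] 0.65 [483. 104.   0.]
top stick_isolator [343.  217.6] 0.97 [ 485. -218.    0.]
top loop_isolator [(array([176., 200.,  56.,  36.]), 0.96)]
top stick_isolator [(array([324., 197.,  43.,  38.]), 0.81)]
top loop_handle [(array([177., 202.,  30.,  27.]), 0.69)]
top stick_handle [(array([326., 203.,  28.,  21.]), 0.63)]
{'time_s': 0.7, 'joints': array([-1.46542182e+00,  3.12893127e-01,  1.49770340e+00, -1.72055461e-05,
        1.33098915e+00, -2.23376156e-01]), 'dq': array([-4.74657682e-04,  2.29470637e-04,  2.11156859e-03,  6.33318548e-05,
        6.05165868e-04, -1.29607490e-03]), 'tau': array([-1.77388672e-03, -4.12101030e+01, -2.59872901e+01, -2.50611647e-04,
        5.51652338e-04, -1.38246886e-06]), 'eef_pos': array([ 169.49879723, -496.89192472,  231.29641219]), 'ee_rot': array([ 2.98585112e-06,  9.86520432e-01,  1.63638129e-01, -8.54754003e-06]), 'force': array([-0.67122119,  0.23707244,  1.37643634]), 'wrist_torque': array([-0.02459766,  0.02083157,  0.00320984]), 'grip_force': 0.0, 'grip_width': 0.9993875798446088}
```

View pics/scene0.png

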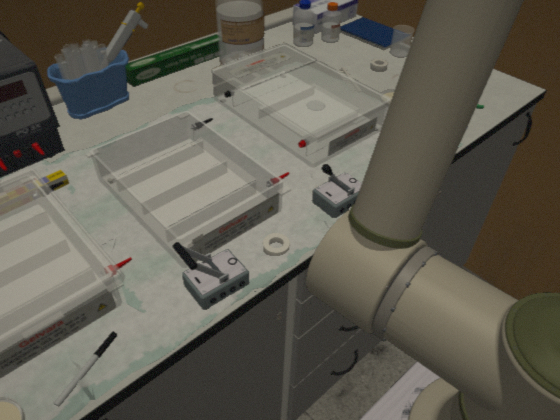

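View pics/top0.png

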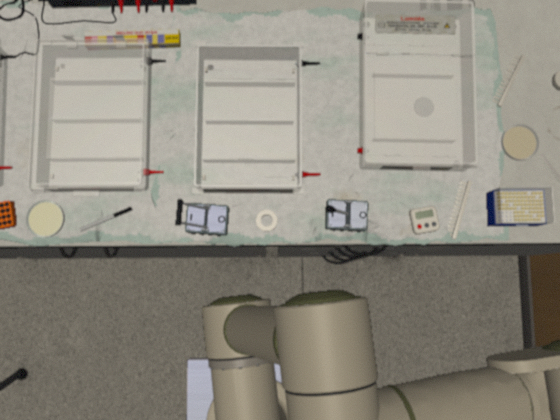

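The loop isolator is the left one: housing near (215,278) in scene and (205,218) in top, with its bar at (185,256) and (180,213). The stick isolator is at (338,193) and (347,215). I'll move the wrist camera over the loop isolator to refine the position.

Request:
{"op": "send_rows", "data": {"targets": [[1, 0.028, -0.031, -0.0045, 0, 0, 0], [1, 0.028, -0.031, -0.0045, 0, 0, 0], [1, 0.028, -0.031, -0.0045, 0, 0, 0], [1, 0.028, -0.031, -0.0045, 0, 0, 0], [1, 0.028, -0.031, -0.0045, 0, 0, 0], [1, 0.028, -0.031, -0.0045, 0, 0, 0], [1, 0.028, -0.031, -0.0045, 0, 0, 0], [1, 0.028, -0.031, -0.0045, 0, 0, 0], [1, 0.028, -0.031, -0.0045, 0, 0, 0], [1, 0.028, -0.031, -0.0045, 0, 0, 0]]}}

```text
time_s: 1.95
eef_pos: [334.7, -111.8, 276.6]
ee_rot: [0.0, 0.987, 0.164, 0.0]
force: [-0.3, -0.8, 0.0]
grip_width: -0.002
grip_force: 0.0
```

Request:
{"op": "send_rows", "data": {"targets": [[1, 0.028, -0.031, -0.0045, 0, 0, 0], [1, 0.028, -0.031, -0.0045, 0, 0, 0], [1, 0.028, -0.031, -0.0045, 0, 0, 0], [1, 0.028, -0.031, -0.0045, 0, 0, 0], [1, 0.028, -0.031, -0.0045, 0, 0, 0], [1, 0.028, -0.031, -0.0045, 0, 0, 0], [1, 0, 0, 0, 0, 0, 0.1645], [1, 0, 0, 0, 0, 0, 0.1645], [1, 0, 0, 0, 0, 0, 0], [1, 0, 0, 0, 0, 0, 0]]}}

```text
time_s: 3.2
eef_pos: [433.3, 117.1, 303.4]
ee_rot: [0.0, 1.0, 0.001, 0.0]
force: [0.6, -0.0, -0.4]
grip_width: 0.0
grip_force: 0.0
```

```bash
python3 - <<'E'
from h import *
s=ctrl.sense();print(s["time_s"],s["eef_pos"],s["ee_rot"],s["force"])
P={n:ctrl.capture(n) for n in("wrist","top","scene")}
p=P["wrist"];cv2.imwrite("pics/w1.png",p["img"][:,:,::-1])
print("cam",ray(p,(280,210)))
for n,p in P.items():
    print(n,[(np.round(l["point"],1),round(l["score"],2),np.round(atz(p,l["point"],0))) for l in ctrl.landmark_of("loop_isolator",p)[:1]])
    for b in ctrl.boxes_of("loop_handle",p)[:1]: print(np.round(b["extent"]),b["score"])
E
```

```text
3.2 [433.3462743  117.11670701 303.36373631] [3.36222519e-06 9.99999070e-01 1.36168748e-03 8.08328454e-05] [ 0.57717646 -0.02831524 -0.37550257]
cam (array([516.34132743, 117.72137292, 446.48469055]), array([-0.32176428,  0.00203068, -0.94682492]))
wrist [(array([285.3, 132.3]), 0.63, array([485., 111.,   0.]))]
[230. 109.  60.  62.] 0.94
top [(array([208.3, 222.2]), 0.71, array([476., 112.,   0.]))]
scene [(array([217.4, 287. ]), 0.78, array([476., 114.,   0.]))]
[171. 241.  50.  36.] 0.59
```

View pics/w1.png

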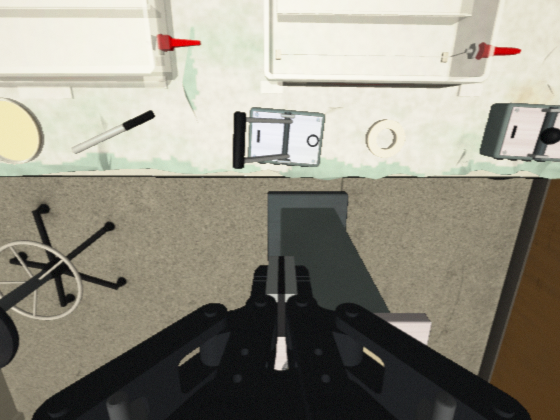

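The wrist view shows the bar from (240,112) to (238,167), the on mark at (258,135) and the off ring at (312,141). The stick isolator is far to the right, at about (530,130).

```bash
python3 - <<'E'
from h import *
p=ctrl.capture("wrist")
for n,px,z in[("bar top",(240,112),123),("bar bot",(238,167),123),("bar c",(239,139.5),123),("on",(258,135.5),46),("ring",(312.5,141),46),("c1",(250,108),45),("c2",(324,113),45),("c3",(320,165),45)]:print(n,np.round(atz(p,px,z)))
# dark bar pixels
g=p["img"].max(2);m=(g<45).astype(np.uint8);m[:, :225]=0;m[:,250:]=0;m[:100]=0;m[175:]=0
print(cv2.minAreaRect(np.argwhere(m)[:,::-1].astype(np.float32)))
E
```

```text
bar top [514. 160. 123.]
bar bot [456. 165. 123.]
bar c [486. 162. 123.]
on [484. 148.  46.]
ring [477.  76.  46.]
c1 [518. 157.  45.]
c2 [512.  62.  45.]
c3 [445.  64.  45.]
((238.8269500732422, 139.63462829589844), (10.559463500976562, 55.03288269042969), 2.726310968399048)
```

Request:
{"op": "send_rows", "data": {"targets": [[1, 0, 0, 0, 0, 0, 0.088], [1, 0.016, -0.0315, 0, 0, 0, 0], [1, 0.016, -0.0315, 0, 0, 0, 0], [1, 0.016, -0.0315, 0, 0, 0, 0], [1, 0, 0, 0.038, 0, 0, 0], [1, 0, 0, 0.038, 0, 0, 0], [1, 0, 0, 0.038, 0, 0, 0], [1, 0, 0, 0.038, 0, 0, 0], [1, 0, 0, 0.038, 0, 0, 0], [1, 0, 0, 0, 0, 0, 0]]}}

```text
time_s: 4.95
eef_pos: [488.2, 206.8, 111.4]
ee_rot: [0.001, 0.999, -0.044, -0.002]
force: [0.4, 0.6, 0.8]
grip_width: 0.001
grip_force: 0.0
```

```bash
python3 - <<'E'
from h import *
s=ctrl.sense();print(s["time_s"],s["eef_pos"],s["ee_rot"],s["force"])
p=ctrl.capture("scene");cv2.imwrite("pics/s2.png",cv2.resize(p["img"][180:340,110:310,::-1],(750,600)))
E
```

```text
4.95 [488.22863212 206.84042792 111.39134233] [ 5.53381983e-04  9.99025037e-01 -4.40733567e-02 -2.49147753e-03] [0.36376522 0.61355938 0.83683367]
```

View pics/s2.png

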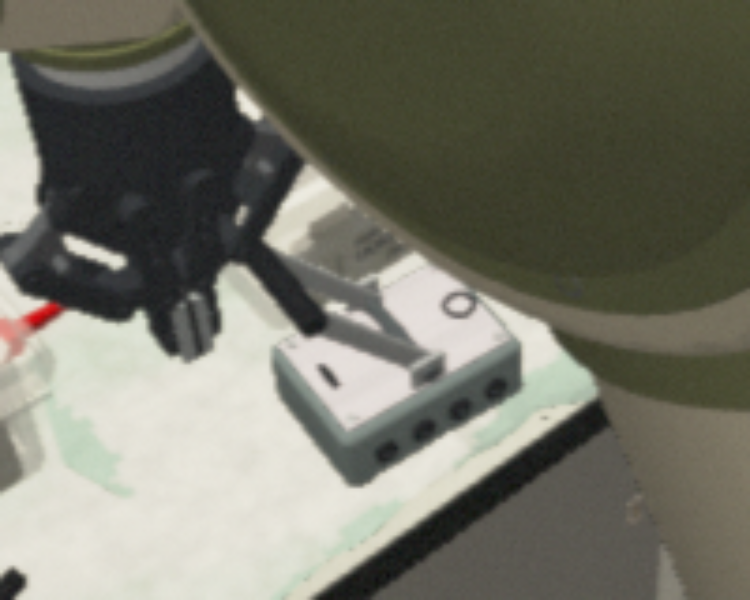

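The fingers (185,330) stand clear on the +y side of the bar (285,285). I'll push along tool +y, rising slightly.

Request:
{"op": "send_rows", "data": {"targets": [[1, 0, 0.012, 0, 0, 0, 0], [1, 0, 0.011, -0.001, 0, 0, 0], [1, 0, 0.01, -0.002, 0, 0, 0], [1, 0, 0.01, -0.002, 0, 0, 0], [1, 0, 0.01, -0.002, 0, 0, 0], [1, 0, 0.01, -0.002, 0, 0, 0], [1, 0, 0.01, -0.001, 0, 0, 0], [1, 0, 0.01, 0, 0, 0, 0], [1, 0, 0.008, 0, 0, 0, 0], [1, 0, 0, 0, 0, 0, 0]]}}

```text
time_s: 6.25
eef_pos: [481.5, 115.7, 123.7]
ee_rot: [0.0, 0.999, -0.045, 0.0]
force: [-0.5, -1.4, 0.6]
grip_width: 0.002
grip_force: 0.0
```

```bash
python3 - <<'E'
from h import *
s=ctrl.sense();print(s["time_s"],s["eef_pos"],s["force"])
p=ctrl.capture("scene");a=cv2.resize(p["img"][200:320,120:270,::-1],(500,400))
w=ctrl.capture("wrist");cv2.imwrite("pics/s3.png",np.vstack([a,cv2.resize(w["img"][60:220,180:380,::-1],(500,200))]))
E
```

```text
6.25 [481.46890812 115.7203215  123.69352869] [-0.47475555 -1.39404166  0.59106714]
```

View pics/s3.png

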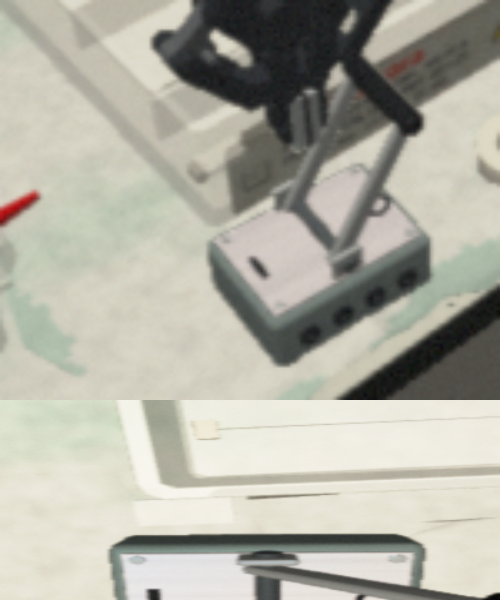

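The bar at (385,95) is past upright and ahead of the fingers. I'll nudge a little further and let it fall.

Request:
{"op": "send_rows", "data": {"targets": [[1, 0, 0.008, 0, 0, 0, 0], [1, 0, 0.008, 0, 0, 0, 0], [1, 0, 0.004, 0, 0, 0, 0], [1, 0, 0, 0, 0, 0, 0], [1, 0, 0, 0, 0, 0, 0], [1, 0, 0, 0, 0, 0, 0], [1, 0, -0.02, 0, 0, 0, 0], [1, 0, -0.02, 0, 0, 0, 0], [1, 0, 0, -0.02, 0, 0, 0], [1, 0, 0, -0.03, 0, 0, 0]]}}

```text
time_s: 7.6
eef_pos: [482.8, 136.8, 173.3]
ee_rot: [0.0, 0.999, -0.044, -0.001]
force: [0.6, -1.0, 0.3]
grip_width: 0.001
grip_force: 0.0
```

Request:
{"op": "send_rows", "data": {"targets": [[1, 0, 0, -0.03, 0, 0, 0], [1, 0, 0, -0.03, 0, 0, 0], [1, 0, 0, -0.03, 0, 0, 0], [1, -0.02, 0, -0.03, 0, 0, 0], [1, -0.02, 0, -0.02, 0, 0, 0], [1, 0, 0, 0, 0, 0, 0], [1, 0, 0, 0, 0, 0, 0], [1, 0, 0, 0, 0, 0, 0], [1, 0, 0, 0, 0, 0, 0], [1, 0, 0, 0, 0, 0, 0]]}}

```text
time_s: 8.85
eef_pos: [443.5, 139.9, 313.0]
ee_rot: [0.0, 0.999, -0.044, -0.0]
force: [0.7, 0.1, -0.2]
grip_width: 0.002
grip_force: 0.0
```

```bash
python3 - <<'E'
from h import *
s=ctrl.sense();print(s["time_s"],s["eef_pos"],s["force"])
w=ctrl.capture("wrist");cv2.imwrite("pics/w4.png",w["img"][:,:,::-1])
piv=np.array([481.5,111,52]);u=np.array([.088,.996,0])
print("off bar predicted px",proj(w,piv-51.4*u+[0,0,67.7]))
E
```

```text
8.85 [443.50510661 139.86046664 312.98769955] [ 0.69987436  0.13141532 -0.22725954]
off bar predicted px [349.60594409 149.24718253]
```

View pics/w4.png

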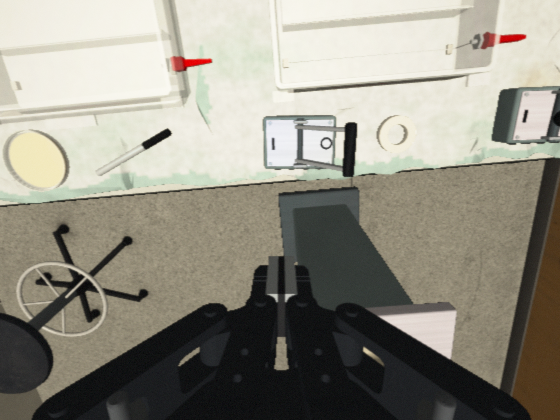

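The bar now lies at (350,149), where the off position was predicted. The stick isolator wasn't touched.

```bash
python3 -c "
from rig import ctrl
print(ctrl.finish_job())"
```

```text
the job is handed in; nothing more can be done
None
```

The loop isolator's handle is thrown over and lies at the off position in the last wrist picture. The arm never went near the stick lever, the gripper is clear of everything, and the job was handed in at about 9 s; no verdict came back.

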